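# Slide the battery lamp into its charging dock

## Robot

A 7-joint arm with a two-finger parallel gripper is mounted at the origin on the work surface. World frame = base frame: x ahead of the robot, y to its left, z up, the work surface at z = 0. Lengths are in m, angles in rad, forces in N, time in s.
With the tool pointing down it reaches from about 0.4 to 0.85 m from the base axis. Payload 6.9 kg.
Tool frame: the origin (TCP) lies midway between the tips of the shut fingers; the grasp point (between the pads) lies behind it (ctrl.pinch_z is the z of the grasp point in the tool frame, in m); z points along the fingers, y is the direction in which the jaws open and shut (so a half turn about z gives the same grasp; the last joint's range is limited). The gripper opens to 85 mm and grips with 20 to 120 N. Pads are 22 mm wide; open, the fingers measure 114 mm over their backs; the gripper's body (76 mm by 85 mm) begins 54 mm behind the grasp point. The pads swing forward as they close: fully open they stand 13 mm farther back than shut.
Start: joints at [1.385, 0.507, -0.238, 1.5, 0.126, 1.149, -0.155], TCP at [0.18, -0.599, 0.231] pointing down, gripper open.
Joint ranges: [-3.08, 3.08], [-0.24, 2.05], [-1.43, 1.35], [0, 2.5], [-1.52, 4.66], [0.17, 1.96], [-2.89, 2.89]. Speed limits (rad/s): [2.39, 2.39, 3.14, 3.14, 3.14, 3.14, 3.14].

## Interface

Orientations are given as a unit quaternion [w, x, y, z].
In Python, from station import ctrl, get_state, vision, ticket, models gives the robot as it stands. Calls block until the motion is done:
- ctrl.movep(position, orientation): joint-space move of the TCP to a pose.
- ctrl.movel(position, frame=None, max_speed=0.15): straight line of the TCP; frame=None keeps the orientation; max_speed is the mean speed in m/s.
- ctrl.set_joints(angles): joint-space move.
- ctrl.ungrasp() and ctrl.close_gripper(force=None): open the fingers fully, or close them until they stop; force is the grip in N (None keeps the last).
- ctrl.pause(seconds).
- ctrl.ik(position, orientation): joint angles nearest the present ones, or None.
- get_state(): the state.
- vision.grab_frame(name): name is "scene" or "side" or "wrist"; returns (picture, depth): 420x560x3 uint8, blue, green, red; 420x560 float32, m along the optical axis (not along the pixel's ray), 0 where there is no reading.
- vision.camera_info(name): a dict with "mtx" (3x3 intrinsics, pixels), "dist_coeffs" ([k1, k2, p1, p2, k3] as OpenCV has them; the pictures are not rectified), "R" (3x3) and "t" (3): a world point X has camera coordinates R X + t; the wrist camera has in their place "hand_eye" (4x4, takes a point from camera to tool coordinates, whose origin is the TCP and whose axes are the flange's). Camera axes: x right, y down, z forward; pixel columns grow to the right and rows downward; lengths in m; the calibration is good to about 2 mm. A picture is of the moment at which its call begins: read the wrist's pose just before it. camera_info takes no time and is no camera call.
A pose or a line that the arm cannot do raises ctrl.Unreachable and nothing moves.
- ticket.close_job(): hands the job in, once; it reports no verdict.
Trained networks look in the newest picture that a camera, given by its name, has taken for a name from the list of things; names that differ only in an ending like _2 or _b are one class to them, and where a whole thing is asked for, a point or a joint stands for the part that bears it (a point fixed in the world has none). Each returns a list of dicts, best first, with "p" (0 to 1); they miss things now and then, are a little off and sometimes report something else, mostly with a low value. They report only what shows in the picture. A call takes as long as a camera call.
- models.recognise(camera, target): "point" ([column, row] in pixels, amid what is visible of it).
- models.masks_of(camera, target): "mask" (420x560 bool, what is visible of it) and "point" ([column, row] in pixels, amid what is visible of it).
The state is a dict: "time": time; "qpos": joint angles; "qd": joint speeds; "tau": joint torques, N m; "tcp_pos": TCP position; "eef_rot": TCP orientation; "contact_force": force on the tool from outside, world axes, zero at the start; "wrist_torque": the same for the moment, N m; "width": finger opening in m.
Only numpy, scipy, OpenCV 4.12 (cv2) and the standard library are available. Lean on these libraries where they do the work, as an engineer would, in place of code of your own. Each camera call takes 0.05 s, during which the arm holds its last target.

## Task

Push the tall battery lamp across the table, low on its round foot, until it has slid through the open mouth of the charging dock and stands upright and fully home against the dock's back wall. Do not grip, lift or tip the lamp, do not touch its stem or head, and leave the phone frame, tray, ejector tool and tweezers where they are. Finish with the robot clear of everything.

Things in the scene. Friction and masses are not known exactly. Their poses are not given: they have to be found in the camera images.
- lamp: Loose slender battery lamp, 230 mm tall, about 0.35 kg, round but for a small switch. Its grey foot is an upright cylinder 64 mm across and 40 mm high (straight side up to 36 mm). Origin: centre of the foot's underside, z up along the stem. It slides on its flat foot with ordinary friction (a push of about 1 to 5 N) and tips if pushed well above the foot.
- lamp_stem: Upper part of the same lamp, fixed to the foot, not to be touched: stem 14 mm across from 40 to 190 mm height, head 44 mm across from 185 to 230 mm, with a white toggle switch reaching 31 mm from the axis. Same origin and axes as the lamp. The stem is only 25 mm inside the foot's rim: tilt the gripper back, or push with the outside of an opened finger, so that its body stays clear.
- dock: Black U-shaped charging dock, fixed, no floor to climb. Origin: on the table where the lamp's axis stands when home (1 mm short of touching); x points inward, from mouth to back wall. Back wall: inner face at x=33 mm, 12 thick, 96 wide, 30 high. Side walls 10 high, 12 thick: inner faces at y=+-36 from x=33 to -33, then flaring to a mouth 112 wide inside at x=-66, outer corners y=+-67.
- phone_frame: Bystander: opened grey phone frame 148 x 72 x 8 mm, lying loose on a round fixed aluminium turntable 172 mm across and 18 mm high. Origin: centre of its underside.
- tray: Bystander: loose orange plastic tray 150 x 110 x 25 mm, origin: centre of its underside.
- sim_tool: Bystander: small yellow SIM ejector tool, 57 mm long, lying loose in the tray. Origin: under its handle.
- tweezers: Bystander: curved stainless tweezers, 120 mm long, 6 mm thick, lying loose on the table along their own x. Origin: middle, underneath.

How it is judged:
At the end, for the whole second after the job is handed in: The lamp stands still and upright (within 0.06 rad) on the table inside the dock, its foot within 7 mm of the back wall (axis within 6 mm of the dock's origin along the dock's x, 8 mm along its y) (x of lamp in the frame of dock between -0.006 and 0.006 m and y of lamp in the frame of dock between -0.008 and 0.008 m and angle between lamp's own z axis and vertical below 0.06 rad and height (world z) of lamp below 0.005 m and linear speed of lamp below 0.01 m/s); the robot touches nothing.
It fails at once if the lamp is tipped by more than 0.25 rad (angle between lamp's own z axis and vertical above 0.25 rad).
It fails at once if the lamp is lifted (more than 12 mm) (height (world z) of lamp above 0.012 m).
It fails at once if the robot touches the lamp's stem or head (contact force between any of the fingers, the arm and lamp_stem above 0.5 N).
It fails at once if the phone frame, tray, ejector tool or tweezers are moved by more than 20 mm (distance of any of phone_frame, tray, sim_tool, tweezers from where it was at the start of the episode above 0.02 m).
It also fails if it takes over 72 s, if anything falls off the work surface, if the arm or the gripper's body presses on something with over 40 N, if the wrist force passes 120 N, or if a joint passes its speed limit or range.

## Working session

There is one attempt and no reset: what is moved stays moved. The work goes in short steps, each a Python script; the robot and the scene stay as the last script left them, time stands still between calls to the robot, and variables do not carry over. Pictures are saved under pics/ and viewed, and the job is handed in when it is done.

```bash
ls; mkdir -p pics; python3 - <<'E'
from station import ctrl, get_state, vision, models
import cv2, numpy as np
for n in ["scene","side","wrist"]:
    im,d=vision.grab_frame(n); cv2.imwrite(f"pics/a_{n}.png",im); np.save(f"/tmp/d_{n}.npy",d)
    for t in ["lamp","dock","tweezers","tray","phone_frame"]:
        r=models.recognise(n,t); print(n,t,[(x["point"],round(x["p"],2)) for x in r[:2]])
s=get_state(); print(s["time"],s["tcp_pos"],s["eef_rot"],s["contact_force"],ctrl.pinch_z)
for n in ["scene","side","wrist"]:print(n,vision.camera_info(n))
E
```

```text
pics
scene lamp [([224.6, 212.8], 0.77), ([174.5, 256.4], 0.46)]
scene dock [([312.0, 237.1], 0.93)]
scene tweezers [([176.7, 255.5], 0.6)]
scene tray []
scene phone_frame [([358.3, 112.5], 0.8)]
side lamp [([269.0, 245.4], 0.77)]
side dock [([318.0, 217.8], 0.62)]
side tweezers [([272.5, 305.7], 0.64)]
side tray [([314.7, 368.7], 0.69)]
side phone_frame [([224.1, 148.0], 0.92)]
wrist lamp []
wrist dock []
wrist tweezers []
wrist tray []
wrist phone_frame []
0.9 [ 0.17976643 -0.59859755  0.23131652] [ 2.49766626e-05  9.89377474e-01  1.45369233e-01 -2.98905380e-06] [-0.36126166 -0.2779875  -0.10901778] -0.0187
scene {'mtx': array([[416.79366876,   0.        , 279.77263968],
       [  0.        , 416.79366876, 203.11079251],
       [  0.        ,   0.        ,   1.        ]]), 'dist_coeffs': array([-0.05004566,  0.        ,  0.        ,  0.        ,  0.        ]), 'R': array([[ 0.76603874,  0.64276005, -0.00664663],
       [ 0.52792729, -0.63501331, -0.56396   ],
       [-0.36671165,  0.42850627, -0.82577536]]), 't': array([-0.4312677 , -0.26909619,  1.14982248])}
side {'mtx': array([[
[... 387 characters left out ...]
6.90171795e-01, -6.74890846e-01]]), 't': array([-0.5287289 ,  0.18677058,  0.98728115])}
wrist {'mtx': array([[345.29055804,   0.        , 284.76904171],
       [  0.        , 345.29055804, 200.23006697],
       [  0.        ,   0.        ,   1.        ]]), 'dist_coeffs': array([-0.07366926,  0.        ,  0.        ,  0.        ,  0.        ]), 'hand_eye': array([[-2.89970266e-04, -9.54662960e-01, -2.97688679e-01,
         7.64835848e-02],
       [ 9.99999956e-01, -2.59179039e-04, -1.42906425e-04,
         8.00625895e-05],
       [ 5.92728049e-05, -2.97688707e-01,  9.54662993e-01,
        -1.42475181e-01],
       [ 0.00000000e+00,  0.00000000e+00,  0.00000000e+00,
         1.00000000e+00]])}
```

View pics/a_scene.png

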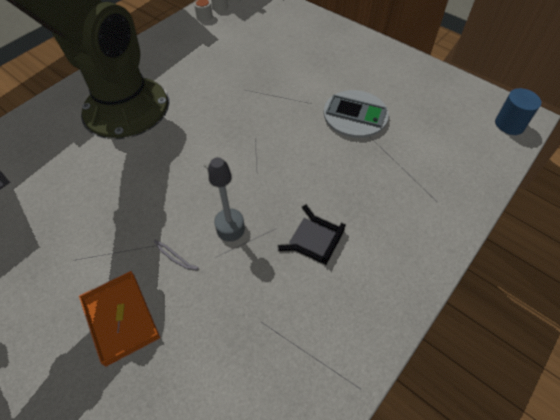

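View pics/a_side.png

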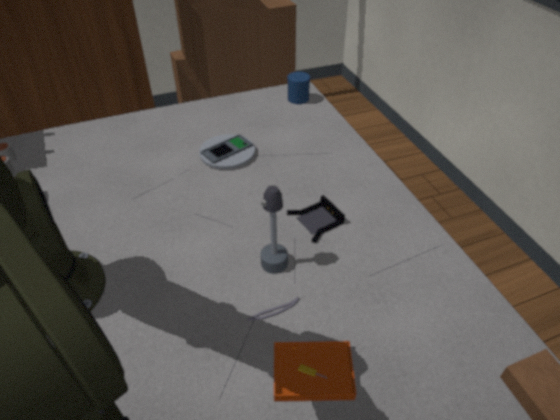

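The scene shows the lamp foot near (230,225). The dock is near (313,238) with its mouth facing the lamp, the tweezers are at (177,255) and the tray is at (120,318). The side view agrees.

```bash
cat > h.py <<'E'
from station import ctrl, get_state, vision, models
import cv2, numpy as np
def cloud(name,d):
    c=vision.camera_info(name); H,W=d.shape
    v,u=np.mgrid[0:H,0:W]
    p=cv2.undistortPoints(np.stack([u,v],-1).reshape(-1,1,2).astype(np.float64),c["mtx"],c["dist_coeffs"]).reshape(H,W,2)
    P=np.dstack([p*d[...,None],d])
    X=(P-c["t"])@c["R"]; X[d<=0]=np.nan
    return X
def proj(name,X):
    c=vision.camera_info(name)
    return cv2.projectPoints(np.asarray(X,float).reshape(-1,1,3),cv2.Rodrigues(c["R"])[0],c["t"],c["mtx"],c["dist_coeffs"])[0].reshape(-1,2)
E
python3 - <<'E'
from h import *
out=[]
for n in ["scene","side"]:
    d=np.load(f"/tmp/d_{n}.npy"); X=cloud(n,d)
    for t in ["lamp","dock","tweezers","tray","phone_frame","lamp_stem"]:
        r=models.masks_of(n,t)
        if not r: print(n,t,None); continue
        m=r[0]["mask"]; P=X[m]; P=P[~np.isnan(P[:,0])]
        print(n,t,round(r[0]["p"],2),m.sum(),np.percentile(P,[2,50,98],axis=0).round(3).tolist())
        np.save(f"/tmp/m_{n}_{t}.npy",m)
    im=cv2.imread(f"pics/a_{n}.png")
    # plan map
    Q=X.reshape(-1,3); k=~np.isnan(Q[:,0])
    t0=Q[(k)&(np.abs(Q[:,2])<.02)]; print(n,"table z",np.median(t0[:,2]))
# zoom
im=cv2.imread("pics/a_scene.png"); a=cv2.resize(im[150:290,150:370],None,fx=3.5,fy=3.5,interpolation=cv2.INTER_CUBIC); cv2.imwrite("pics/z1.png",cv2.convertScaleAbs(a,alpha=2))
im=cv2.imread("pics/a_side.png"); a=cv2.resize(im[170:330,220:370],None,fx=3.7,fy=3.7,interpolation=cv2.INTER_CUBIC); cv2.imwrite("pics/z2.png",cv2.convertScaleAbs(a,alpha=2))
E
```

```text
scene lamp 0.79 1499 [[0.474, -0.129, 0.001], [0.508, -0.104, 0.062], [0.531, -0.073, 0.23]]
scene dock 0.68 1645 [[0.415, -0.129, -0.001], [0.507, -0.104, 0.044], [0.531, -0.04, 0.23]]
scene tweezers 0.58 231 [[0.401, -0.233, 0.002], [0.459, -0.222, 0.006], [0.515, -0.211, 0.008]]
scene tray 0.86 4523 [[0.397, -0.451, -0.0], [0.477, -0.389, 0.003], [0.557, -0.321, 0.025]]
scene phone_frame 0.82 1189 [[0.443, 0.322, 0.018], [0.516, 0.372, 0.023], [0.586, 0.423, 0.027]]
scene lamp_stem 0.65 808 [[0.481, -0.118, 0.05], [0.507, -0.103, 0.203], [0.521, -0.083, 0.23]]
scene table z -0.00037525951932923973
side lamp 0.86 1422 [[0.47, -0.129, -0.001], [0.497, -0.107, 0.05], [0.541, -0.044, 0.229]]
side dock 0.87 1311 [[0.603, -0.062, -0.003], [0.663, 0.005, 0.003], [0.712, 0.054, 0.031]]
side tweezers None
side tray 0.69 4642 [[0.399, -0.455, -0.0], [0.479, -0.385, 0.003], [0.555, -0.317, 0.025]]
side phone_frame 0.81 749 [[0.442, 0.32, 0.017], [0.51, 0.37, 0.023], [0.585, 0.421, 0.027]]
side lamp_stem 0.91 790 [[0.478, -0.118, -0.003], [0.498, -0.104, 0.192], [0.56, 0.116, 0.23]]
side table z -0.00012825402178222962
```

View pics/z1.png

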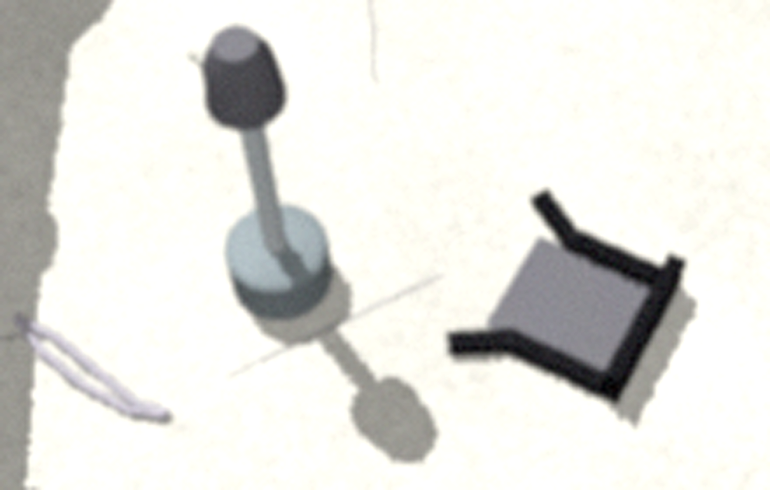

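View pics/z2.png

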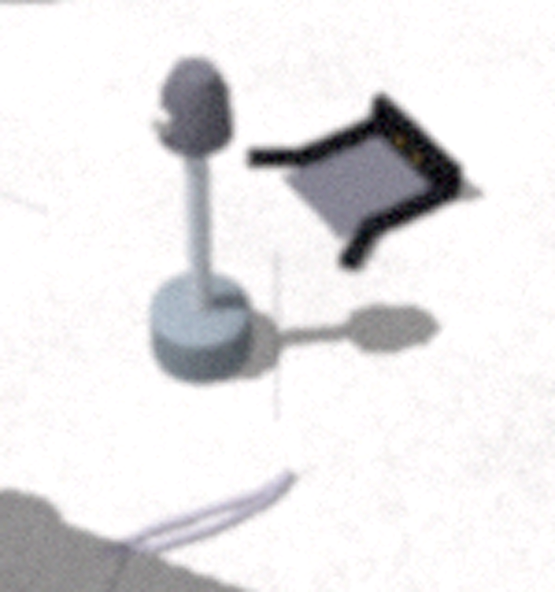

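```bash
cat >> h.py <<'E'
def dockhulls():
    def prism(poly,h): return np.array([[x,y,z] for x,y in poly for z in (0,h)])
    L=[prism([(.033,-.048),(.033,.048),(.045,.048),(.045,-.048)],.03)]
    for s in (1,-1):
        L.append(prism([(.033,s*.036),(-.033,s*.036),(-.033,s*.048),(.033,s*.048)],.01))
        L.append(prism([(-.033,s*.036),(-.066,s*.056),(-.066,s*.067),(-.033,s*.048)],.01))
    return L
def tf(P,x,y,a):
    c,s=np.cos(a),np.sin(a); return np.c_[x+c*P[:,0]-s*P[:,1],y+s*P[:,0]+c*P[:,1],P[:,2]]
E
cat > fit.py <<'E'
from h import *
from scipy.optimize import minimize
U=4
data={}
for n in ["scene","side"]:
    im=cv2.imread(f"pics/a_{n}.png"); X=cloud(n,np.load(f"/tmp/d_{n}.npy"))
    roi=(X[...,0]>.57)&(X[...,0]<.75)&(X[...,1]>-.11)&(X[...,1]<.12)&(X[...,2]<.05)
    roi=cv2.dilate(roi.astype(np.uint8),np.ones((5,5)))
    g=im.max(2); m=((g<45)&(roi>0)).astype(np.uint8)
    ys,xs=np.where(m); print(n,m.sum(),xs.min(),xs.max(),ys.min(),ys.max(), np.percentile(g[roi>0],[5,20,50]))
    cv2.imwrite(f"pics/m_{n}.png",cv2.resize(m[150:290,250:400]*255,None,fx=3,fy=3))
    mb=cv2.GaussianBlur(cv2.resize(m.astype(np.float32),None,fx=U,fy=U,interpolation=cv2.INTER_LINEAR),(0,0),3); data[n]=mb
def cost(p,only=None):
    c=0
    for n,mb in data.items():
        if only and n!=only: continue
        r=np.zeros(mb.shape,np.uint8)
        for h in dockhulls():
            q=(proj(n,tf(h,p[0],p[1],p[2]))+.5)*U-.5
            cv2.fillConvexPoly(r,cv2.convexHull((q*16).round().astype(np.int32)),1,shift=4)
        r=cv2.GaussianBlur(r.astype(np.float32),(0,0),3)
        c+=((r-mb)**2).sum()/mb.sum()
    return c
for only in ["scene","side",None]:
    best=None
    for a in np.radians(range(-180,180,15)):
        f=cost([.665,.0,a],only)
        if best is None or f<best[0]: best=(f,a)
    p0=np.array([.665,0,best[1]])
    for k in range(3):
        S=np.array([p0]+[p0+v for v in np.diag([.015,.015,.25])/(k+1)])
        r=minimize(cost,p0,args=(only,),method="Nelder-Mead",options=dict(initial_simplex=S,xatol=1e-5,fatol=1e-5)); p0=r.x
    print(only,r.x.round(4),np.degrees(r.x[2]).round(2),r.fun)
D=r.x; np.save("/tmp/dock.npy",D)
# lamp foot: side points fit & stem
from scipy.optimize import least_squares
for n in ["scene","side"]:
    X=cloud(n,np.load(f"/tmp/d_{n}.npy")).reshape(-1,3)
    near=np.hypot(X[:,0]-.5,X[:,1]+.104)<.06
    top=X[near&(abs(X[:,2]-.038)<.004)]
    sd=X[near&(X[:,2]>.008)&(X[:,2]<.033)]
    stem=X[near&(X[:,2]>.06)&(X[:,2]<.17)]
    def fc(P,R): return least_squares(lambda c:np.hypot(P[:,0]-c[0],P[:,1]-c[1])-R,[.5,-.104],loss="soft_l1",f_scale=.002)
    print(n,len(top),len(sd),len(stem),"side",fc(sd,.032).x,"stem",fc(stem,.007).x,"topmid",np.median(top,0))
E
python3 fit.py
```

```text
scene 813 279 344 205 264 [ 19.  74. 130.]
side 557 278 344 197 241 [ 19.  72. 125.]
scene [0.6639 0.0044 0.1949] 11.17 0.0736641213297844Traceback (most recent call last):
  File "fit.py", line 32, in <module>
    r=minimize(cost,p0,args=(only,),method="Nelder-Mead",options=dict(initial_simplex=S,xatol=1e-5,fatol=1e-5)); p0=r.x
    res = _minimize_neldermead(fun, x0, args, callback, bounds=bounds,
                               **options)
    fsim[j] = func(sim[j])
              ~~~~^^^^^^^^
    fx = function(np.copy(x), *(wrapper_args + args))
  File "fit.py", line 19, in cost
    q=(proj(n,tf(h,p[0],p[1],p[2]))+.5)*U-.5
       ~~~~^^^^^^^^^^^^^^^^^^^^^^^^
  File "h.py", line 11, in proj
    c=vision.camera_info(name)
ValueError: time passes only in moves, steps and waits
```

```bash
cat > /tmp/e.py <<'E'
s=open("h.py").read()
s=s.replace("c=vision.camera_info(name)","c=CI(name)").replace("def cloud","import functools\n@functools.cache\ndef CI(n): return vision.camera_info(n)\ndef cloud",1)
open("h.py","w").write(s)
E
python3 /tmp/e.py; python3 fit.py
```

```text
scene 813 279 344 205 264 [ 19.  74. 130.]
side 557 278 344 197 241 [ 19.  72. 125.]
scene [0.6639 0.0044 0.1949] 11.17 0.0736641213297844
side [0.6637 0.0046 0.1987] 11.38 0.17577886581420898
None [0.6643 0.0044 0.1982] 11.35 0.2537479102611542
scene 498 169 210 side [ 0.5000559  -0.09769882] stem [ 0.5003871 -0.0976507] topmid [ 0.50664037 -0.10371523  0.03855669]
side 385 194 225 side [ 0.50032099 -0.09653202] stem [ 0.49672632 -0.10822504] topmid [ 0.49588468 -0.10447777  0.0385783 ]
```

```bash
cat > lampfit.py <<'E'
from h import *
from scipy.optimize import least_squares
def lampfit(tag,c0,cams=("scene","side")):
    res=[]
    for n in cams:
        X=cloud(n,np.load(f"/tmp/d_{n}.npy")).reshape(-1,3)
        cam=-CI(n)["R"].T@CI(n)["t"]
        near=np.hypot(X[:,0]-c0[0],X[:,1]-c0[1])<.06
        top=X[near&(abs(X[:,2]-.0385)<.003)]; sd=X[near&(X[:,2]>.008)&(X[:,2]<.032)]
        st=X[near&(X[:,2]>.07)&(X[:,2]<.17)]
        (cx,cy),r=cv2.minEnclosingCircle(top[:,:2].astype(np.float32))
        u=(cam[:2]-np.array(c0)); u/=np.linalg.norm(u)
        f=lambda P,R:least_squares(lambda c:np.hypot(P[:,0]-c[0],P[:,1]-c[1])-R,np.array(c0)-u*.02,loss="soft_l1",f_scale=.002)
        a,b=f(sd,.032),f(st,.007)
        print(n,"cam",cam.round(2),"topcirc",round(cx,4),round(cy,4),round(r,4),"side",a.x.round(4),round(a.cost*1e6),"stem",b.x.round(4))
if __name__=="__main__":
    lampfit("a",(.501,-.103))
    for n in ["scene","side"]:
        im=cv2.imread(f"pics/a_{n}.png"); im=cv2.resize(cv2.convertScaleAbs(im,alpha=2),None,fx=4,fy=4,interpolation=cv2.INTER_CUBIC)
        th=np.linspace(0,2*np.pi,60)
        for c,col in (((.500,-.104),(0,0,255)),):
            for z,R in ((0,.032),(.036,.032),(.23,.022)):
                q=(proj(n,np.c_[c[0]+R*np.cos(th),c[1]+R*np.sin(th),0*th+z])+.5)*4-.5
                cv2.polylines(im,[q.round().astype(int)],True,col,1)
        D=np.load("/tmp/dock.npy")
        for h in dockhulls():
            q=(proj(n,tf(h,*D))+.5)*4-.5; cv2.polylines(im,[cv2.convexHull(q.round().astype(np.int32))],True,(0,255,0),1)
        p=proj(n,[[.58,-.05,.0]])[0]*4; x,y=int(p[0])-400,int(p[1])-300
        cv2.imwrite(f"pics/ov_{n}.png",im[max(y,0):y+600,max(x,0):x+800])
E
python3 lampfit.py
```

```text
scene cam [ 0.89 -0.39  0.79] topcirc 0.5009 -0.0984 0.0318 side [ 0.5    -0.0977] 27 stem [ 0.5101 -0.1046]
side cam [ 0.28 -0.75  0.8 ] topcirc 0.4989 -0.0981 0.0324 side [ 0.5003 -0.0965] 69 stem [ 0.4966 -0.1082]
```

```bash
sed -i 's/((.500,-.104),(0,0,255))/((.500,-.098),(0,0,255))/' lampfit.py; python3 lampfit.py
```

```text
scene cam [ 0.89 -0.39  0.79] topcirc 0.5009 -0.0984 0.0318 side [ 0.5    -0.0977] 27 stem [ 0.5101 -0.1046]
side cam [ 0.28 -0.75  0.8 ] topcirc 0.4989 -0.0981 0.0324 side [ 0.5003 -0.0965] 69 stem [ 0.4966 -0.1082]
```

View pics/ov_scene.png

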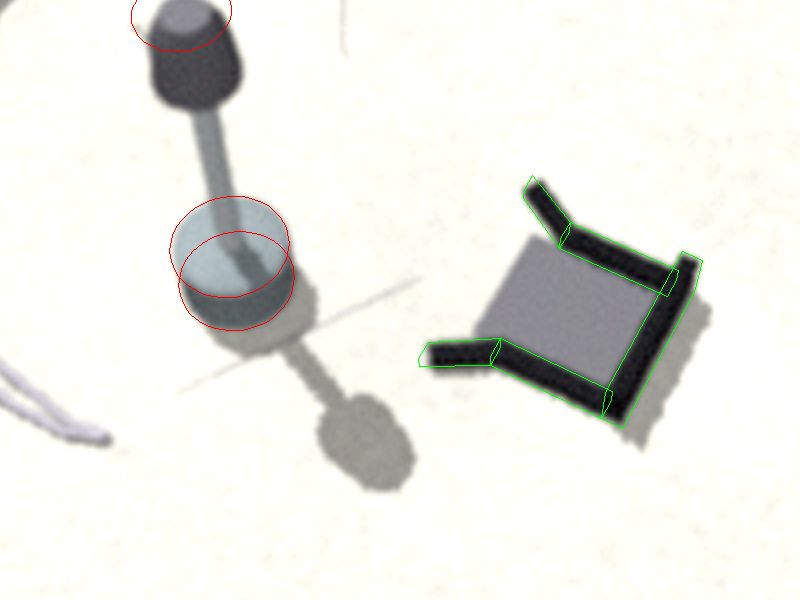

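View pics/ov_side.png

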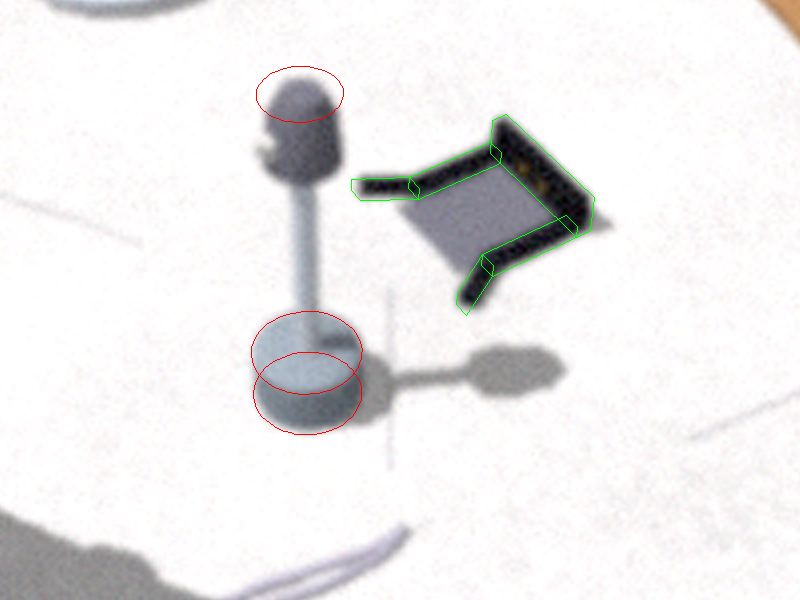

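```bash
cat >> h.py <<'E'
from scipy.spatial.transform import Rotation as Rn
def ori(phi,th,flip):
    f=np.array([np.cos(phi),np.sin(phi),0]); u=np.array([0,0,1.])
    z=np.sin(th)*f-np.cos(th)*u; x=(np.cos(th)*f+np.sin(th)*u)*(-1 if flip else 1)
    q=Rn.from_matrix(np.c_[x,np.cross(z,x),z]).as_quat(); return [float(v) for v in (q[3],q[0],q[1],q[2])]
E
python3 - <<'E'
from h import *
print(get_state()["time"])
D=np.load("/tmp/dock.npy"); L=np.array([.5,-.0985])
def d2w(x,y): return tf(np.array([[x,y,0]]),*D)[0,:2]
V=d2w(-.10,0); dv=V-L; p1=np.arctan2(dv[1],dv[0]); print("via",V,np.degrees(p1))
for flip in (0,1):
  for th in (25,35,45):
    t=np.radians(th); o=[]
    for (P,phi,z) in ((L,p1,.015),(V,p1,.015),(V,D[2],.015),(D[:2],D[2],.015)):
      for back in (.11,.04):
        f=np.array([np.cos(phi),np.sin(phi)]); q=P-f*back
        j=ctrl.ik([q[0],q[1],z],ori(phi,t,flip)); o.append(None if j is None else np.round(j,2).tolist())
    print(flip,th); [print("  ",k) for k in o]
E
```

```text
1.5
via [ 0.56629012 -0.01531278] 51.44940986210218
0 25
   [1.1, 0.71, -0.64, 2.21, -0.11, 0.29, 0.03]
   [0.94, 0.71, -0.64, 2.21, -0.11, 0.23, -0.11]
   [0.86, 0.71, -0.63, 2.2, -0.11, 0.2, -0.19]
   [0.69, 0.72, -0.6, 2.15, -0.1, 0.18, -0.32]
   None
   [0.37, 0.63, -0.44, 2.4, 2.65, 0.3, 2.34]
   [0.35, 0.64, -0.43, 2.32, 2.52, 0.26, 2.46]
   [-0.09, 0.67, 0.16, 2.15, 4.22, 0.22, 0.68]
0 35
   [1.28, 0.82, -0.75, 2.21, -0.31, 0.3, 0.33]
   [1.14, 0.83, -0.78, 2.23, -0.33, 0.2, 0.22]
   [1.19, 0.94, -1.03, 2.22, 0.84, 0.23, -1.02]
   [1.04, 0.95, -1.04, 2.2, 1.16, 0.22, -1.44]
   None
   None
   [0.5, 0.75, -0.63, 2.47, 2.75, 0.62, 2.3]
   [0.46, 0.77, -0.63, 2.3, 2.61, 0.5, 2.44]
0 45
   [1.4, 0.94, -0.8, 2.19, -0.46, 0.36, 0.59]
   [1.29, 0.96, -0.87, 2.23, -0.52, 0.21, 0.53]
   [1.37, 1.17, -1.23, 2.23, 1.11, 0.31, -1.16]
   [1.21, 1.17, -1.23, 2.23, 1.46, 0.28, -1.61]
   None
   None
   None
   [0.6, 0.94, -0.83, 2.43, 2.74, 0.87, 2.44]
1 25
   [0.73, 0.64, -0.08, 2.21, -0.97, 0.48, -2.23]
   [0.62, 0.64, -0.14, 2.21, -1.03, 0.41, -2.32]
   [0.56, 0.65, -0.16, 2.2, -1.05, 0.38, -2.38]
   [0.43, 0.66, -0.19, 2.15, -1.06, 0.33, -2.51]
   None
   [0.8, 0.92, -1.23, 2.39, 1.86, 0.8, 0.01]
   [0.49, 0.69, -0.65, 2.32, 2.17, 0.36, -0.32]
   [0.32, 0.69, -0.46, 2.15, 1.98, 0.21, -0.15]
1 35
   [0.86, 0.71, -0.09, 2.21, -1.12, 0.62, -1.97]
   [0.76, 0.71, -0.18, 2.23, -1.25, 0.53, -1.99]
   [0.71, 0.71, -0.22, 2.23, -1.32, 0.48, -2.0]
   [0.61, 0.72, -0.3, 2.2, -1.43, 0.39, -2.03]
   None
   None
   [0.8, 1.01, -1.23, 2.47, 2.2, 0.93, -0.23]
   [0.76, 1.04, -1.23, 2.29, 2.1, 0.88, -0.07]
1 45
   [0.94, 0.8, -0.07, 2.19, -1.19, 0.79, -1.79]
   [0.85, 0.8, -0.15, 2.23, -1.35, 0.7, -1.77]
   [0.8, 0.8, -0.19, 2.24, -1.43, 0.66, -1.76]
   [1.21, 1.17, -1.23, 2.23, 1.46, 0.28, 1.54]
   None
   None
   None
   [0.77, 1.15, -1.23, 2.43, 2.44, 1.07, -0.27]
```

```bash
cat >> h.py <<'E'
def oriy(phi,s,lean=0.0):
    f=np.array([np.cos(phi),np.sin(phi),0]); u=np.array([0,0,1.])
    z=np.sin(lean)*f-np.cos(lean)*u; y=(np.cos(lean)*f+np.sin(lean)*u)*s
    q=Rn.from_matrix(np.c_[np.cross(y,z),y,z]).as_quat(); return [float(v) for v in (q[3],q[0],q[1],q[2])]
def fk2(D,x,y): return tf(np.array([[x,y,0]]),*D)[0,:2]
E
python3 - <<'E'
from h import *
D=np.load("/tmp/dock.npy"); L=np.array([.5,-.0985])
V=fk2(D,-.085,0); dv=V-L; p1=np.arctan2(dv[1],dv[0]); print("via",V,np.degrees(p1),np.linalg.norm(dv))
for s in (1,-1):
    print(s)
    for (P,phi,b,z) in ((L,p1,.105,.2),(L,p1,.105,0.),(V,p1,.089,0.),(V,D[2],.105,.0),(D[:2],D[2],.089,0.),(D[:2],D[2],.15,0.),(D[:2],D[2],.13,0.25)):
        f=np.array([np.cos(phi),np.sin(phi)]); q=P-f*b
        j=ctrl.ik([q[0],q[1],z],oriy(phi,s)); print("  ",q.round(3),None if j is None else np.round(j,2).tolist())
d=np.load("/tmp/d_scene.npy"); X=cloud("scene",d); m=np.load("/tmp/m_scene_tweezers.npy"); ys,xs=np.where(m)
for k in (xs.argmin(),xs.argmax()): print("tw",X[ys[k],xs[k]].round(3))
E
```

```text
via [ 0.5809966  -0.01235993] 46.76266594146751 0.11823942282533689
1
   [ 0.428 -0.175] [0.97, 0.38, -0.87, 1.95, 0.35, 0.97, 0.75]
   [ 0.428 -0.175] [0.74, 0.67, -0.61, 2.18, 0.79, 0.53, 0.33]
   [ 0.52  -0.077] [0.54, 0.75, -0.7, 2.01, 0.79, 0.67, 0.14]
   [ 0.478 -0.033] [0.35, 0.66, -0.49, 2.13, 0.65, 0.5, -0.45]
   [ 0.577 -0.013] [0.34, 0.77, -0.59, 1.87, 0.65, 0.7, -0.43]
   [ 0.517 -0.025] [0.35, 0.7, -0.54, 2.03, 0.65, 0.58, -0.45]
   [ 0.537 -0.021] [0.59, 0.46, -0.9, 1.7, 0.38, 1.18, -0.22]
-1
   [ 0.428 -0.175] [0.49, 0.29, -0.2, 1.96, 0.07, 0.9, -2.07]
   [ 0.428 -0.175] [0.34, 0.61, -0.0, 2.18, 0.01, 0.35, -2.0]
   [ 0.52  -0.077] [0.13, 0.66, -0.04, 2.02, 0.05, 0.47, -2.27]
   [ 0.478 -0.033] [-0.05, 0.63, 0.09, 2.14, -0.15, 0.38, -2.77]
   [ 0.577 -0.013] [-0.09, 0.71, 0.11, 1.88, -0.14, 0.56, -2.83]
   [ 0.517 -0.025] [-0.07, 0.66, 0.1, 2.04, -0.14, 0.45, -2.8]
   [ 0.537 -0.021] [-0.69, 0.58, 1.15, 1.71, -0.56, 1.23, -2.35]
tw [ 0.395 -0.224  0.003]
tw [ 0.517 -0.21   0.007]
```

```bash
python3 - <<'E'
from h import *
D=np.load("/tmp/dock.npy"); L=np.array([.5,-.0985])
V=fk2(D,-.085,0); dv=V-L; p1=np.arctan2(dv[1],dv[0]); f=dv/np.linalg.norm(dv)
q=L-f*.105; o=oriy(p1,1)
ctrl.movep([q[0],q[1],.2],o); s=get_state(); print(s["time"],s["tcp_pos"],s["width"])
ctrl.movel([q[0],q[1],.008],max_speed=.1); s=get_state(); print(s["time"],s["tcp_pos"],s["contact_force"],s["qpos"])
for n in ("side","scene"):
    im,d=vision.grab_frame(n); p=proj(n,[[.47,-.13,.05]])[0].astype(int)
    im=im[max(p[1]-90,0):p[1]+90,max(p[0]-120,0):p[0]+120]
    cv2.imwrite(f"pics/b_{n}.png",cv2.convertScaleAbs(cv2.resize(im,None,fx=3,fy=3,interpolation=cv2.INTER_CUBIC),alpha=1.6))
E
```

```text
3.2917 [ 0.42799493 -0.17611884  0.19992578] 0.08528988350849212
5.3583 [ 0.42831535 -0.17514417  0.00836614] [-0.16182115  0.51551625 -0.14262391] [ 0.72244687  0.64757634 -0.58083872  2.17155692  0.72726479  0.52143994
  0.39916163]
```

View pics/b_side.png

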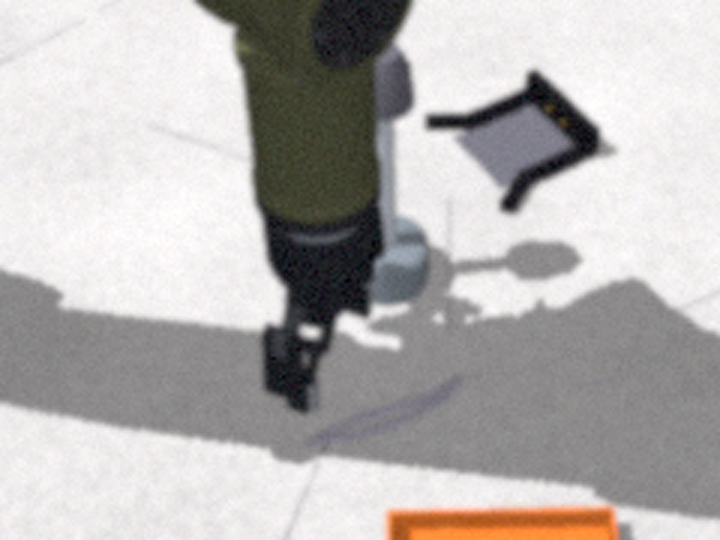

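View pics/b_scene.png

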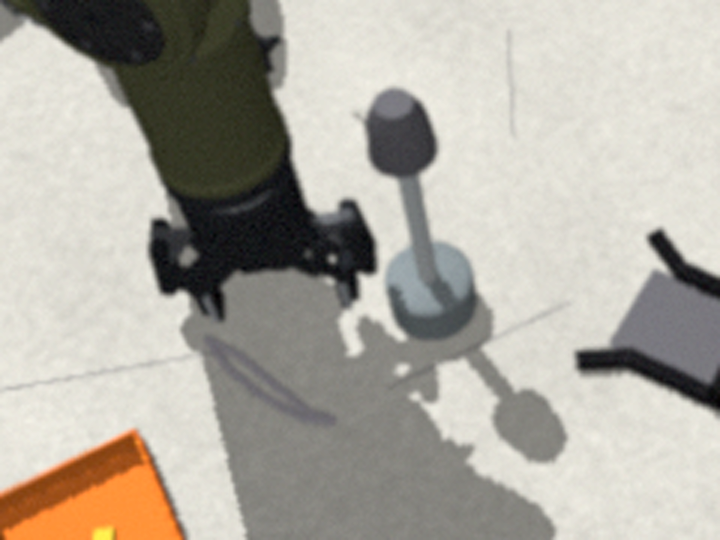

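The fingers are open and just short of the foot. The knuckles near (350,235) in the scene crop bulge outward above the fingertips, so I'll measure how far they stick out in the depth picture.

```bash
python3 - <<'E'
from h import *
s=get_state(); T=s["tcp_pos"]; q=s["eef_rot"]; M=Rn.from_quat([q[1],q[2],q[3],q[0]]).as_matrix()
for n in ("scene","side"):
    im,d=vision.grab_frame(n); np.save(f"/tmp/d_{n}.npy",d)
    X=cloud(n,d).reshape(-1,3); X=X[~np.isnan(X[:,0])]; Y=(X-T)@M
    k=(abs(Y[:,0])<.06)&(abs(Y[:,1])<.13)&(X[:,2]>.008)&(np.hypot(X[:,0]-.5,X[:,1]+.0985)>.036)
    Y=Y[k]; z=X[k,2]
    for a in np.arange(.01,.3,.02):
        b=Y[(z>a)&(z<=a+.02)]
        if len(b)>5: print(n,round(a,2),len(b),np.sort(b[:,1])[[0,2,-3,-1]].round(3))
from lampfit import lampfit
lampfit("b",(.5,-.0985))
E
```

```text
scene 0.01 20 [-0.048 -0.044  0.049  0.052]
scene 0.03 87 [-0.055 -0.054  0.056  0.056]
scene 0.05 78 [-0.066 -0.063  0.058  0.06 ]
scene 0.07 372 [-0.073 -0.072  0.07   0.071]
scene 0.09 255 [-0.071 -0.07   0.07   0.071]
scene 0.11 415 [-0.069 -0.068  0.069  0.069]
scene 0.13 145 [-0.034 -0.03   0.038  0.039]
scene 0.15 263 [-0.031 -0.03   0.039  0.039]
scene 0.17 285 [-0.032 -0.03   0.038  0.038]
scene 0.19 218 [-0.036 -0.033  0.042  0.042]
scene 0.21 405 [-0.04  -0.038  0.042  0.042]
scene 0.23 348 [-0.035 -0.034  0.04   0.04 ]
scene 0.25 402 [-0.035 -0.033  0.046  0.047]
scene 0.27 431 [-0.034 -0.033  0.042  0.043]
scene 0.29 423 [-0.034 -0.032  0.04   0.04 ]
side 0.01 24 [-0.053 -0.048  0.046  0.05 ]
side 0.03 92 [-0.057 -0.056  0.048  0.049]
side 0.05 46 [-0.07  -0.055  0.053  0.064]
side 0.07 183 [-0.073 -0.073  0.069  0.07 ]
side 0.09 177 [-0.071 -0.071  0.068  0.071]
side 0.11 260 [-0.069 -0.069  0.064  0.067]
side 0.13 164 [-0.038 -0.038  0.008  0.009]
side 0.15 255 [-0.039 -0.039  0.009  0.011]
side 0.17 296 [-0.04  -0.039  0.012  0.014]
side 0.19 211 [-0.042 -0.041  0.009  0.01 ]
side 0.21 367 [-0.042 -0.042  0.016  0.02 ]
side 0.23 331 [-0.04  -0.04   0.014  0.016]
side 0.25 337 [-0.04  -0.04   0.007  0.008]
side 0.27 366 [-0.04  -0.04   0.009  0.01 ]
side 0.29 384 [-0.04  -0.04   0.011  0.013]
scene cam [ 0.89 -0.39  0.79] topcirc 0.4906 -0.1084 0.045 side [ 0.5001 -0.0978] 373 stem [ 0.4826 -0.1254]
side cam [ 0.28 -0.75  0.8 ] topcirc 0.4946 -0.1114 0.0451 side [ 0.4998 -0.0969] 316 stem [ 0.4972 -0.1098]
```

```bash
cat >> h.py <<'E'
def show(name,center,fn,w=120,h=90):
    im,d=vision.grab_frame(name); np.save(f"/tmp/d_{name}.npy",d); cv2.imwrite(f"/tmp/i_{name}.png",im)
    p=proj(name,[center])[0].astype(int)
    im=im[max(p[1]-h,0):p[1]+h,max(p[0]-w,0):p[0]+w]
    cv2.imwrite(fn,cv2.convertScaleAbs(cv2.resize(im,None,fx=3,fy=3,interpolation=cv2.INTER_CUBIC),alpha=1.6))
def push(P,f,o,bs,z,v=.04):
    for b in bs:
        q=P-f*b; ctrl.movel([q[0],q[1],z],o,max_speed=v); s=get_state()
        print(round(s["time"],2),"b",round(b,3),"Ff",round(float(s["contact_force"][:2]@f),2),s["contact_force"].round(1),s["tcp_pos"].round(4))
E
python3 - <<'E'
from h import *
D=np.load("/tmp/dock.npy"); L=np.array([.5,-.0985])
V=fk2(D,-.085,0); dv=V-L; p1=np.arctan2(dv[1],dv[0]); f=dv/np.linalg.norm(dv)
o=oriy(p1,1,np.radians(3))
push(L,f,o,[.105,.095,.09,.086,.08,.07],.006)
show("scene",[.5,-.1,.05],"pics/c_scene.png"); show("side",[.5,-.1,.05],"pics/c_side.png")
E
```

```text
5.81 b 0.105 Ff 0.39 [0.  0.5 0.8] [ 0.4272 -0.1758  0.0059]
6.21 b 0.095 Ff 0.92 [0.4 0.9 0.2] [ 0.4354 -0.1671  0.0061]
6.48 b 0.09 Ff -0.6 [-0.3 -0.6 -1.7] [ 0.4386 -0.1638  0.006 ]
6.73 b 0.086 Ff -0.44 [-0.7  0.  -0.3] [ 0.4412 -0.161   0.006 ]
7.03 b 0.08 Ff -0.38 [ 0.4 -0.9  0.5] [ 0.4455 -0.1565  0.006 ]
7.43 b 0.07 Ff -0.71 [-0.9 -0.2 -0.5] [ 0.4526 -0.1489  0.006 ]
```

View pics/c_scene.png

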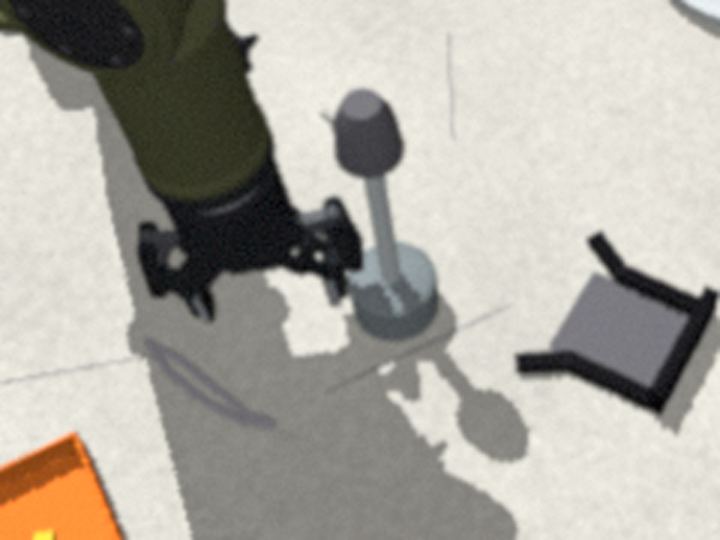

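View pics/c_side.png

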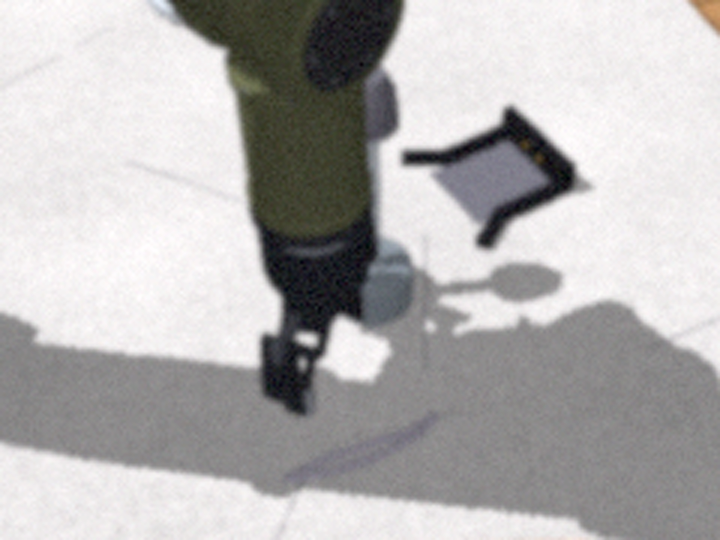

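The lamp is upright with the front finger at its rim and the knuckle just over the foot's edge. I'll measure how far the lamp has moved and the clearance to the stem.

```bash
cat > lf2.py <<'E'
from h import *
from scipy.optimize import least_squares
# silhouette-free: joint fit of visible head cloud + foot side cloud
def lampnow(c0,cams=("scene","side"),r=.05):
    out={}
    for n in cams:
        X=cloud(n,np.load(f"/tmp/d_{n}.npy")).reshape(-1,3); im=cv2.imread(f"/tmp/i_{n}.png").reshape(-1,3).astype(int)
        cam=-CI(n)["R"].T@CI(n)["t"]; c0=np.array(c0)
        near=(np.hypot(*(X[:,:2]-c0).T)<r)
        spread=im.max(1)-im.min(1)
        u=(cam[:2]-c0); u/=np.linalg.norm(u)
        def fit(k,R):
            P=X[near&k]
            if len(P)<15: return None
            s=least_squares(lambda c:np.hypot(P[:,0]-c[0],P[:,1]-c[1])-R,c0-u*.01,loss="soft_l1",f_scale=.001)
            return s.x.round(4).tolist(),len(P)
        side=(X[:,2]>.006)&(X[:,2]<.033)&(((X[:,:2]-c0)@u)>.005)
        headtop=near&(X[:,2]>.222)&(X[:,2]<.235)
        stem=(X[:,2]>.14)&(X[:,2]<.18)
        top=near&(abs(X[:,2]-.039)<.003)
        print(n,"side",fit(side,.032),"stem",fit(stem,.007),"headtop",X[headtop].mean(0).round(4)[:2] if headtop.sum() else None,headtop.sum())
E
python3 - <<'E'
from lf2 import *
s=get_state(); T=s["tcp_pos"]; q=s["eef_rot"]; M=Rn.from_quat([q[1],q[2],q[3],q[0]]).as_matrix(); 
lampnow((.513,-.086))
E
```

```text
scene side ([0.5115, -0.0859], 195) stem ([0.5119, -0.0857], 51) headtop [ 0.5146 -0.088 ] 188
side side ([0.5087, -0.0858], 148) stem ([0.5117, -0.0849], 34) headtop [ 0.5151 -0.0945] 56
```

```bash
python3 - <<'E'
from h import *
from lf2 import lampnow
D=np.load("/tmp/dock.npy"); L=np.array([.5,-.0985])
V=fk2(D,-.085,0); dv=V-L; p1=np.arctan2(dv[1],dv[0]); f=dv/np.linalg.norm(dv)
o=oriy(p1,1,np.radians(3))
push(L,f,o,[.076],.006); push(L,f,o,[.076],-.004)
push(L,f,o,[.05,.02],-.004,.05)
show("scene",[.54,-.05,.05],"pics/d_scene.png"); show("side",[.54,-.05,.05],"pics/d_side.png")
lampnow(L+f*.0672)
E
```

```text
7.83 b 0.076 Ff 0.53 [ 0.2  0.6 -0.3] [ 0.4476 -0.1543  0.006 ]
8.23 b 0.076 Ff 0.42 [ 0.7 -0.1 -0.5] [ 0.4477 -0.1537 -0.0044]
8.9 b 0.05 Ff -0.13 [ 0.6 -0.7 -1.4] [ 0.4661 -0.1346 -0.0039]
9.65 b 0.02 Ff -0.09 [-0.2  0.1  0.9] [ 0.4866 -0.1127 -0.004 ]
scene side ([0.5456, -0.0488], 207) stem ([0.5465, -0.0484], 54) headtop [ 0.5491 -0.0509] 188
side side ([0.5322, -0.0535], 154) stem ([0.546, -0.0478], 24) headtop [ 0.5508 -0.0594] 28
```

View pics/d_scene.png

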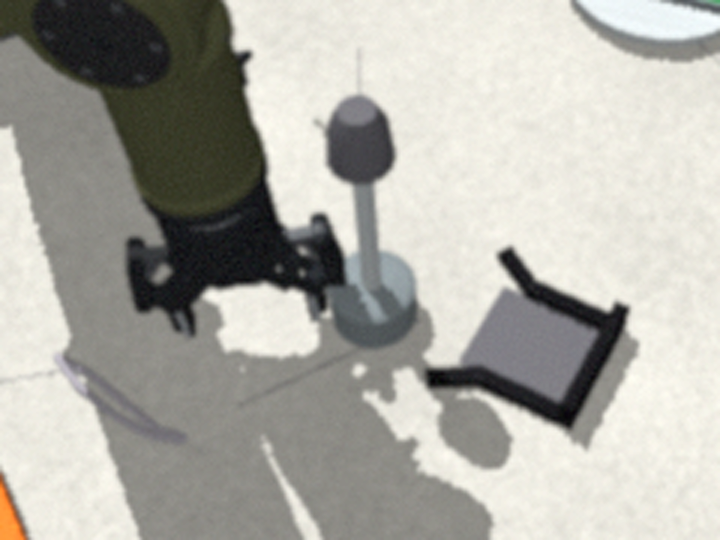

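The push stays central and the lamp is upright, with its foot near (373,300). I'll continue to the via point.

```bash
python3 - <<'E'
from h import *
from lf2 import lampnow
D=np.load("/tmp/dock.npy"); L=np.array([.5,-.0985])
V=fk2(D,-.085,0); dv=V-L; p1=np.arctan2(dv[1],dv[0]); f=dv/np.linalg.norm(dv)
o=oriy(p1,1,np.radians(3))
push(L,f,o,[0,-.03],-.004,.05)
push(L,f,o,[.01],-.004,.08)   # back off
show("scene",[.58,-.02,.05],"pics/e_scene.png"); show("side",[.58,-.02,.05],"pics/e_side.png")
lampnow(V)
E
```

```text
10.3 b 0 Ff 0.33 [-0.   0.5  0.1] [ 0.5004 -0.0979 -0.004 ]
11.05 b -0.03 Ff 0.34 [ 0.1  0.4 -0.5] [ 0.5208 -0.0763 -0.004 ]
11.7 b 0.01 Ff -0.33 [ 0.1 -0.6  0.3] [ 0.4933 -0.1059 -0.0038]
scene side ([0.5798, -0.0115], 175) stem ([0.58, -0.0115], 50) headtop [ 0.5823 -0.0145] 187
side side ([0.5796, -0.0108], 129) stem ([0.5797, -0.011], 62) headtop [ 0.5852 -0.0212] 28
```

View pics/e_scene.png

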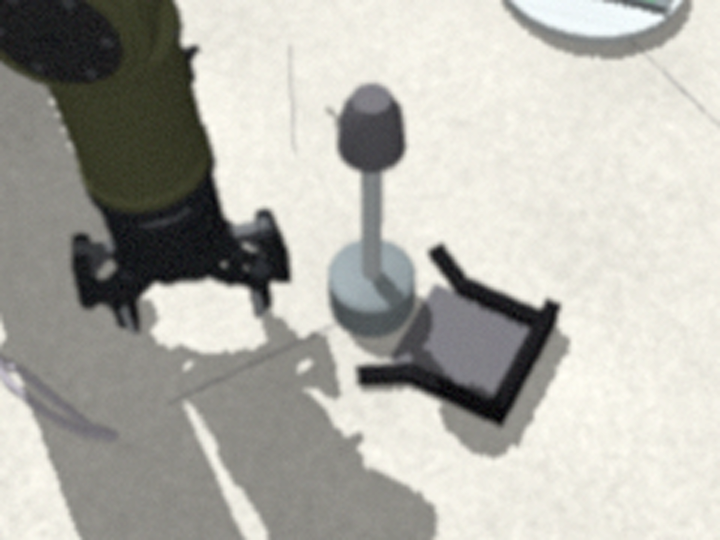

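```bash
python3 - <<'E'
from h import *
from lf2 import lampnow
D=np.load("/tmp/dock.npy"); P=np.array([.5798,-.0113]); dv=D[:2]-P; dist=np.linalg.norm(dv); f=dv/dist; phi=np.arctan2(dv[1],dv[0]); print(np.degrees(phi),dist)
o=oriy(phi,1,np.radians(3))
push(P,f,o,[.125],.004,.1)
push(P,f,o,[.105],-.004,.06)
push(P,f,o,[.08,.055],-.004,.05)
show("scene",[.6,-.02,.05],"pics/f_scene.png"); show("side",[.6,-.02,.05],"pics/f_side.png")
lampnow(P+f*.032)
E
```

```text
10.503626059926512 0.0859739833135569
12.76 b 0.125 Ff -0.01 [-0.   0.2  0.3] [ 0.4573 -0.0342  0.004 ]
13.27 b 0.105 Ff 0.73 [0.7 0.4 0.8] [ 0.4766 -0.0305 -0.0043]
13.92 b 0.08 Ff -0.41 [-0.6  0.9 -0.2] [ 0.5014 -0.0258 -0.004 ]
14.57 b 0.055 Ff -0.4 [-0.4 -0.2 -0.2] [ 0.5262 -0.0211 -0.004 ]
scene side ([0.6133, -0.0043], 210) stem ([0.6133, -0.0041], 48) headtop [ 0.616  -0.0072] 189
side side ([0.6117, -0.0037], 225) stem ([0.6093, -0.0152], 62) headtop [ 0.6109 -0.008 ] 101
```

View pics/f_scene.png

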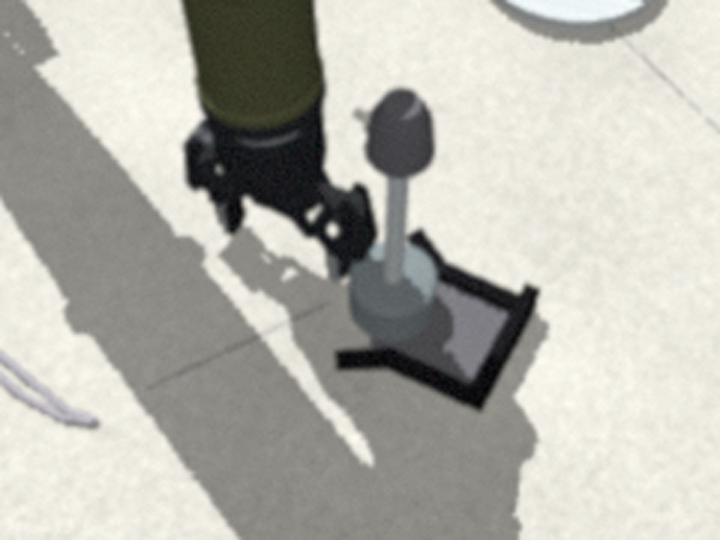

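View pics/f_side.png

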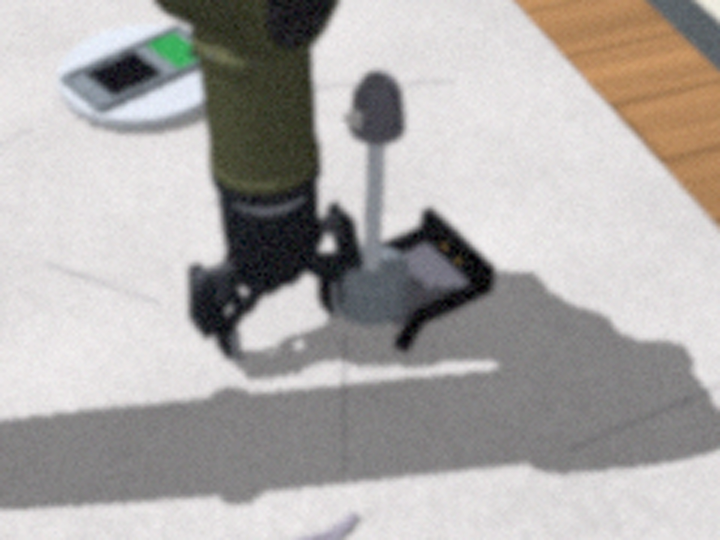

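```bash
python3 - <<'E'
from h import *
from lf2 import lampnow
D=np.load("/tmp/dock.npy"); P=np.array([.5798,-.0113]); dv=D[:2]-P; dist=np.linalg.norm(dv); f=dv/dist; phi=np.arctan2(dv[1],dv[0])
o=oriy(phi,1,np.radians(3))
push(P,f,o,[.03,.012],-.004,.05)
for b in np.arange(.010,-.006,-.0015):
    push(P,f,o,[b],-.004,.02)
    s=get_state(); F=np.mean([float(get_state()["contact_force"][:2]@f) for _ in range(2)])
    if F<-4: break
show("scene",[.65,-.0,.05],"pics/g_scene.png"); show("side",[.65,-.0,.05],"pics/g_side.png")
lampnow(D[:2])
E
```

```text
15.32 b 0.03 Ff 0.07 [-0.1  0.7 -1.1] [ 0.5508 -0.0166 -0.004 ]
15.82 b 0.012 Ff -0.49 [-0.4 -0.3  0.2] [ 0.5686 -0.0132 -0.004 ]
16.07 b 0.01 Ff 0.78 [0.7 0.7 1.1] [ 0.5701 -0.0131 -0.004 ]
16.32 b 0.008 Ff -3.08 [-3.1 -0.3  0.8] [ 0.5711 -0.013  -0.004 ]
16.57 b 0.007 Ff -0.97 [-0.8 -1.1  0.2] [ 0.5729 -0.0126 -0.0041]
16.82 b 0.006 Ff -0.52 [-0.4 -0.8 -0.4] [ 0.5746 -0.0123 -0.0041]
17.07 b 0.004 Ff -0.93 [-0.9 -0.  -0.7] [ 0.5761 -0.0119 -0.004 ]
17.32 b 0.003 Ff -1.69 [-1.5 -1.   0.1] [ 0.5776 -0.0117 -0.004 ]
17.57 b 0.001 Ff -1.62 [-1.7  0.4  0.6] [ 0.5789 -0.0115 -0.004 ]
17.82 b -0.0 Ff -6.02 [-5.9 -1.   3.7] [ 0.579  -0.0116 -0.0041]
scene side ([0.6724, -0.001], 403) stem ([0.6705, -0.0023], 47) headtop [0.6657 0.0052] 195
side side ([0.6657, 0.0054], 284) stem ([0.657, -0.0008], 62) headtop [0.6609 0.0044] 100
```

View pics/g_scene.png

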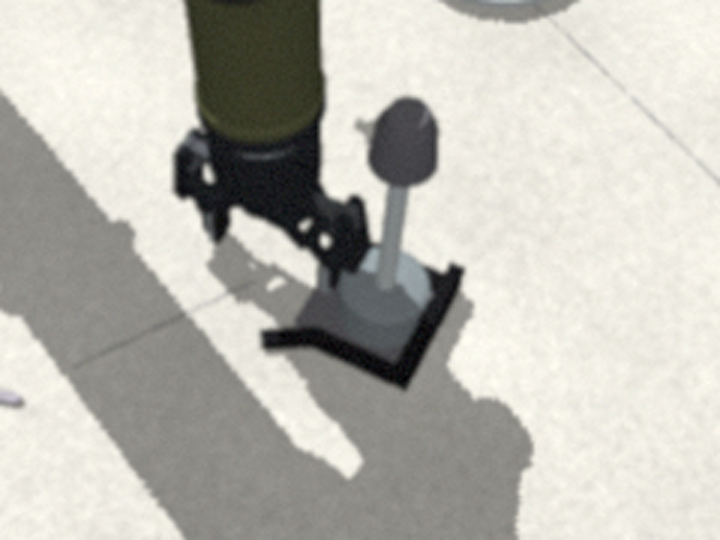

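View pics/g_side.png

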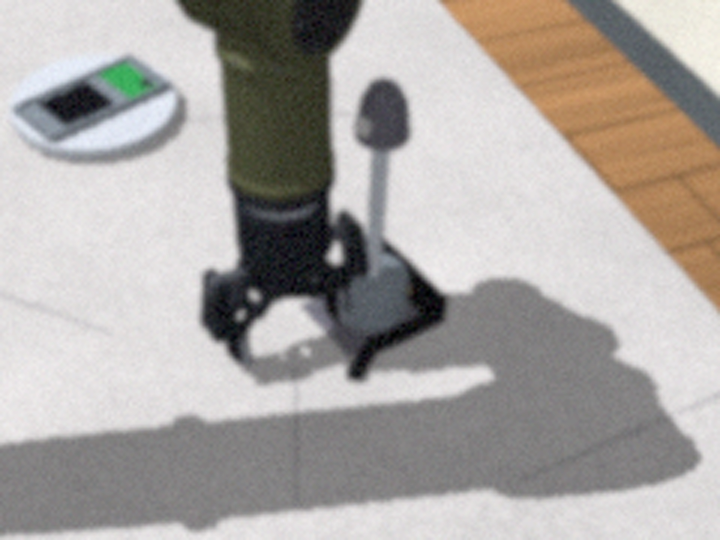

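The lamp is home: the force jumped to 6 N where the wall was expected. I'll retract straight back, clear upward, then verify.

```bash
python3 - <<'E'
from h import *
from lf2 import lampnow
D=np.load("/tmp/dock.npy"); P=np.array([.5798,-.0113]); dv=D[:2]-P; dist=np.linalg.norm(dv); f=dv/dist; phi=np.arctan2(dv[1],dv[0])
o=oriy(phi,1,np.radians(3))
push(P,f,o,[.01],-.004,.03); push(P,f,o,[.10],-.004,.12); push(P,f,o,[.10],.2,.12)
show("scene",[.65,-.0,.05],"pics/h_scene.png"); show("side",[.65,-.0,.05],"pics/h_side.png")
lampnow(D[:2],r=.04)
for n in ("scene","side"):
    X=cloud(n,np.load(f"/tmp/d_{n}.npy")).reshape(-1,3); Y=tf(np.c_[X[:,:2]-D[:2],X[:,2]],0,0,-D[2])
    top=Y[(abs(X[:,2]-.039)<.003)&(np.hypot(Y[:,0],Y[:,1])<.05)]
    (a,b),r=cv2.minEnclosingCircle(top[:,:2].astype(np.float32)); print(n,"foot top in dock frame",a,b,r)
    wall=Y[(X[:,2]>.012)&(X[:,2]<.033)&(Y[:,0]>.03)&(Y[:,0]<.06)&(abs(Y[:,1])<.06)]; print("wall top med",np.median(wall[(wall[:,2]>.028)],0))
for n in ("scene","side"):
    for t in ["tweezers","tray","phone_frame"]:
        r=models.masks_of(n,t)
        if r:
            X=cloud(n,np.load(f"/tmp/d_{n}.npy"))[r[0]["mask"]]; X=X[~np.isnan(X[:,0])]; print(n,t,np.percentile(X,[2,50,98],axis=0).round(3).tolist())
s=get_state(); print(s["time"],s["contact_force"],s["tcp_pos"])
E
```

```text
18.43 b 0.01 Ff 0.13 [0.1 0.3 0.1] [ 0.5703 -0.013  -0.0038]
19.32 b 0.1 Ff 0.68 [ 0.8 -0.6 -0.5] [ 0.4826 -0.0292 -0.0038]
21.18 b 0.1 Ff -0.1 [-0.1 -0.1 -0.5] [ 0.4812 -0.0295  0.1995]
scene side ([0.6643, 0.0084], 225) stem ([0.6696, -0.0026], 48) headtop [0.6657 0.0051] 197
side side ([0.6638, 0.0088], 191) stem ([0.6575, -0.0013], 60) headtop [0.6612 0.0044] 102
scene foot top in dock frame 0.0011404298711568117 0.002800443209707737 0.031831853091716766
wall top med [ 0.03834734 -0.00063123  0.02937344]
side foot top in dock frame -0.002061341190710664 0.002669332083314657 0.03128837049007416
wall top med [ 0.03817135 -0.0065377   0.02952565]
scene tweezers [[0.402, -0.234, -0.002], [0.456, -0.222, 0.004], [0.514, -0.21, 0.008]]
scene tray [[0.396, -0.452, -0.0], [0.477, -0.389, 0.003], [0.558, -0.321, 0.026]]
scene phone_frame [[0.443, 0.325, 0.018], [0.515, 0.373, 0.023], [0.585, 0.423, 0.027]]
side tweezers [[0.404, -0.234, -0.002], [0.454, -0.223, 0.005], [0.508, -0.214, 0.008]]
side tray [[0.4, -0.454, -0.0], [0.479, -0.385, 0.003], [0.555, -0.317, 0.026]]
side phone_frame [[0.44, 0.317, 0.018], [0.466, 0.375, 0.023], [0.529, 0.412, 0.027]]
21.575 [-1.06686568 -0.23412934 -0.72863785] [ 0.48146307 -0.02949157  0.19992652]
```

View pics/h_scene.png

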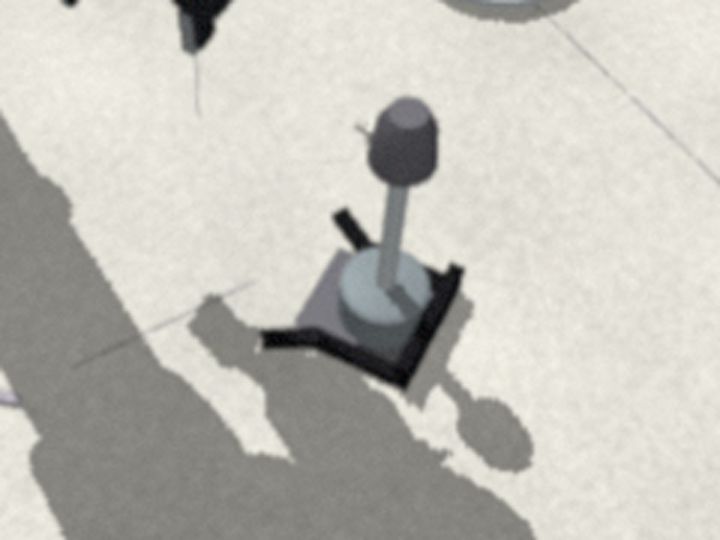

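View pics/h_side.png

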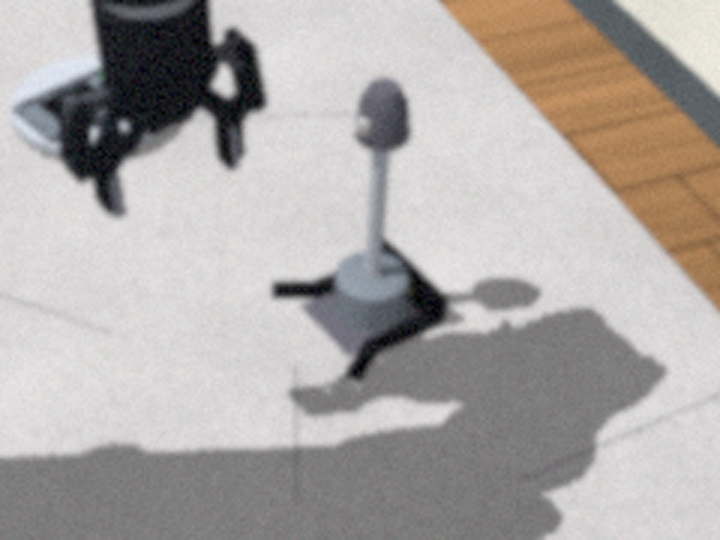

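The lamp stands upright against the back wall at about (385,300). The two cameras put its axis at x +1 and -2 mm and y +3 mm in the dock frame. The tray and tweezers read as at the start, and the robot is clear, so I'm handing in.

```bash
python3 - <<'E'
from station import ctrl,ticket,get_state
ctrl.pause(0.5); ticket.close_job(); print(get_state()["time"])
E
```

```text
the job is handed in; nothing more can be done
the job is handed in; nothing more can be done
```

The lamp stands upright in the dock against the back wall, and the job was handed in at about 22 s of the 72 s allowed. I pushed it low on its foot with the outside of the opened front finger. The first push brought it in line with the mouth, and the second ran along the dock axis until the force rose to 6 N at the wall. I then backed the robot away and raised it clear.

**Lamp position:** in the dock frame, the outline of the foot's top gave x = +1 mm from one camera and -2 mm from the other, with y about +3 mm from both. All of these are inside the tolerances.

**Bystanders:** the tray and tweezers were unmoved to within a few millimetres. The phone frame was unchanged in the scene camera. In the side camera it was partly hidden behind the gripper, so that reading was skewed. I did not re-check the ejector tool on its own, but the robot did not come near the tray while working low.

**Disagreeing checks:** with the lamp home, the circle fits to its foot side and stem did not agree well. The foot-side fits were about 4 mm off in y, and the stem fits were 5 to 9 mm off and differed between cameras. I judged these by the foot's top outline, the head position and the pictures instead, and did not measure the tilt directly.

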